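# Ready the jeweller's scale for weighing stones

## Robot

A 6-joint arm with a two-finger parallel gripper is mounted at the origin on the work surface. World frame = base frame: x ahead of the robot, y to its left, z up, the work surface at z = 0. Lengths are in m, angles in degrees, forces in N, time in s.
With the tool pointing down it reaches from about 0.3 to 0.75 m from the base axis. Payload 8.5 kg.
Tool frame: the origin (TCP) lies at the very end of the fingers, on their centre line; the grasp point (between the pads) lies 19 mm behind it; z points along the fingers, y is the line along which they close (so a half turn about z gives the same grasp; the last joint's range is limited). The gripper opens to 85 mm and grips with 20 to 120 N. Pads are 22 mm wide; open, the fingers measure 114 mm over their backs; the gripper's body (76 mm by 85 mm) begins 54 mm behind the grasp point. The pads swing forward as they close: fully open they stand 13 mm farther back than shut.
Start: joints at [-85.273, 21.807, 74.336, -0, 83.858, -12.336], TCP at [0.161, -0.526, 0.231] pointing down, gripper open.
Joint ranges: [-178.18, 178.18], [-50.72, 133.34], [12.68, 142.11], [-81.47, 261.47], [9.98, 163.14], [-165.26, 165.26]. Speed limits (degrees/s): [136.94, 136.94, 180, 180, 180, 180].

## Interface

Orientations are given as a 3x3 rotation matrix whose columns are the frame's x, y, z axes.
In Python, from rig import observe, cams, ticket gives the robot as it stands.
- The arm moves only by the tool move_arm, never from a script. Its arguments are lists of equal length, an entry for each row: "jaw": the finger opening in cm, from 0 to 8.54; "dp": the shift along the tool's x, y, z in cm, a list of three; "turn": the turn, a rotation vector about the tool's x, y, z in rad, a list of three. In form: {"jaw": [jaw, ...], "dp": [[tx, ty, tz], ...], "turn": [[wx, wy, wz], ...]}. A call has 1 to 12 rows; each row shifts and turns the commanded pose from where the row before left it, along the tool's axes as they then stand; what a row does not reach is not made up. A row lasts 1/12 s, in which the tool goes at most 41.7 mm and 7.16 degrees, less where a joint would pass 70% of its speed; a pose out of reach is approached as far as the arm can. A call is refused whole if a number of a shift passes 4.17 or a number of a turn 0.125, either way. A call with a gripper value outside its range is refused whole. The fingers move at their own pace and stop on an object; "force" is the grip in N (left out, the last holds). Time passes only in rows, so rows that do not move let the fingers close. It gives the time, the measured TCP pose, the force, the opening and the grip force at its end, in the units of the state.
- observe(): the state, without advancing time (a new reading comes with each control period).
- cams.get_image(name): name is "side" or "top" or "wrist"; returns (picture, depth): 384x512x3 uint8, red, green, blue; 384x512 float32, m along the optical axis (not along the pixel's ray), 0 where there is no reading.
- cams.calibration(name): a dict with "vertical_fov" (degrees; the focal length in pixels is half the picture's height over the tangent of half this angle, whatever the lens; pixels are square), "cx", "cy" (the principal point, pixels), "view" (4x4, takes a point from world to camera coordinates); the wrist camera has in their place "tool_from_camera" (4x4, takes a point from camera to tool coordinates, whose origin is the TCP and whose axes are the flange's). Camera axes: x right, y up, looking along -z (the intrinsics and any distortion apply to the point x, -y, -z); pixel columns grow to the right and rows downward; lengths in m; the calibration is good to about 2 mm. A picture is of the moment at which its call begins: read the wrist's pose just before it. calibration takes no time and is no camera call.
- ticket.close_job(): hands the job in; it is judged then, once.
Trained networks look in the newest picture that a camera, given by its name, has taken for a name from the list of things; names that differ only in an ending like _2 or _b are one class to them, and where a whole thing is asked for, a point or a joint stands for the part that bears it (a point fixed in the world has none). Each returns a list of dicts, best first, with "p" (0 to 1); they miss things now and then, are a little off and sometimes report something else, mostly with a low value. They report only what shows in the picture. A call takes as long as a camera call.
- cams.spot_in(camera, query): "box" ([centre column, centre row, width, height] as shares, 0 to 1, of the picture: columns of its width, rows of its height, round what is visible of it).
- cams.outline_of(camera, query): "mask" (384x512 bool, what is visible of it) and "box" ([centre column, centre row, width, height] as shares, 0 to 1, of the picture: columns of its width, rows of its height, round what is visible of it).
- cams.mark_of(camera, query): "location" ([column, row] as shares, 0 to 1, of the picture: columns of its width, rows of its height: a listed point, or the origin of a listed thing).
The state is a dict: "time_s": time; "q": joint angles; "qvel": joint speeds; "joint_efforts": joint torques, N m; "position": TCP position; "tool_rot": TCP orientation; "ft_force": force on the tool from outside, world axes, zero at the start; "wrist_torque": the same for the moment, N m; "grip_width": finger opening in m; "gripper_force": force on a finger pad.
Only numpy, scipy, OpenCV 4.12 (cv2) and the standard library are available. Lean on these libraries where they do the work, as an engineer would, in place of code of your own. Each camera call takes 0.05 s, during which the arm holds its last target. There are 200 camera calls.

## Task

Get the jeweller's scale ready to weigh stones in carats with the empty dish that stands on its pan: with a fingertip, press lightly and let go first the power key (the round one at the left end of the row as seen from the front), then the units key (the square one next to it), then the tare key (the wide one at the right end). Do not press the calibration key (the other square one), do not touch the pan or its dish, do not shove or lift the scale, leave the things around it alone, and finish with the hand clear.

Things in the scene. Friction and masses are not known exactly. Their poses are not given: they have to be found in the camera images.
- scale: grey bench scale, 250 mm deep (x), 185 wide (y), loose on rubber feet, 1.3 to 2.1 kg; origin: centre of its underside. Its front faces -x, +y is its left seen from the front. Four plain grey keys in a row near the front edge: centres at x -100, y +63, +25, -13, -58, tops z 47. Behind them a display, then the pan (top z 74). More than 20 N overloads its weighing cell.
- pan: round steel weighing pan, 120 mm across, on the rear part of the scale; origin on its axis, 18 mm below its top face. Not to be touched.
- dish: shallow round aluminium weighing dish, 72 mm across, 14 mm high, loose, empty, on the pan; origin at the centre of its underside. Not to be touched.
- power_face (a point): centre of the top face of the power key, the round one, 22 mm across, at the left end of the row (seen from the front). Frame: z out of the sloping key panel (10 degrees off vertical, leaning to the front), y along the row towards the power key, x towards the pan. The face stands 7 mm proud of the panel and goes down along -z.
- units_face (a point): centre of the top face of the units key, 22 mm square, second from the left, 38 mm beside the power key. Frame: z out of the sloping key panel (10 degrees off vertical, leaning to the front), y along the row towards the power key, x towards the pan. The face stands 7 mm proud of the panel and goes down along -z.
- cal_face (a point): centre of the top face of the calibration key, 22 mm square, third from the left, 38 mm beside the units key; not to be pressed. Frame: z out of the sloping key panel (10 degrees off vertical, leaning to the front), y along the row towards the power key, x towards the pan. The face stands 7 mm proud of the panel and goes down along -z.
- tare_face (a point): centre of the top face of the tare key, the wide one, 34 mm wide (y) and 22 mm deep (x), at the right end, 45 mm beside the calibration key. Frame: z out of the sloping key panel (10 degrees off vertical, leaning to the front), y along the row towards the power key, x towards the pan. The face stands 7 mm proud of the panel and goes down along -z.
- key_power (a joint): value 0 = up (at rest), 0.004 m = fully down; power key, round, left end. Sprung: 1.2 N starts it, 4.4 N takes it to its stop 4 mm down; a press counts once it is more than 2 mm down (about 2.8 N); it springs back up by itself.
- key_units (a joint): value 0 = up (at rest), 0.004 m = fully down; units key, square, second from the left. Same spring as the power key.
- key_cal (a joint): value 0 = up (at rest), 0.004 m = fully down; calibration key, square, third from the left. Same spring; not to be pressed.
- key_tare (a joint): value 0 = up (at rest), 0.004 m = fully down; tare key, wide, right end. Same spring as the power key.
- weight: 200 g steel calibration weight with a knob on top, 32 mm across, 51 mm high, loose on the table at the right of the scale; origin at the centre of its underside
- pearl_box: clear open box full of pink pearls, 85 x 85 x 40 mm, loose on the table at the left of the scale; origin at the centre of its underside
- tweezers: steel tweezers lying on the table in front of the scale, 125 mm long, 8 mm high, along x of their frame; origin at the middle, on the table

How it is judged (in metres and radians):
On the way, in this order (a step that is already met when the one before it is completed fails the run):
1. the power key alone is pressed (more than 2 mm down) (value of joint key_power above 0.002 m and value of joint each of key_units, key_cal, key_tare below 0.001 m), for 0.05 s.
2. the power key is let go: all keys up (value of joint each of key_power, key_units, key_cal, key_tare below 0.001 m), for 0.05 s.
3. the units key alone is pressed (more than 2 mm down) (value of joint key_units above 0.002 m and value of joint each of key_power, key_cal, key_tare below 0.001 m), for 0.05 s.
4. the units key is let go: all keys up (all of step 2), for 0.05 s.
5. the tare key alone is pressed (more than 2 mm down) (value of joint key_tare above 0.002 m and value of joint each of key_power, key_units, key_cal below 0.001 m), for 0.05 s.
At the end, for the whole second after the job is handed in: all four keys are up again (less than 1 mm down), the scale stands level and still within 12 mm of where it stood, the dish lies flat on the pan within 25 mm of its centre, and the weight, the pearl box and the tweezers are within 15 mm of where they were (all of step 4 and distance of scale from where it was at the start of the episode below 0.012 m and angle between scale's own z axis and vertical below 0.05 rad and linear speed of scale below 0.01 m/s and horizontal distance between dish and pan below 0.025 m and z of dish in the frame of pan between 0.015 and 0.022 m and angle between dish's own z axis and vertical below 0.1 rad and distance of each of weight, pearl_box, tweezers from where it was at the start of the episode below 0.015 m); the robot touches nothing.
It fails at once if the calibration key is pressed (more than 1.5 mm down) (value of joint key_cal above 0.0015 m).
It fails at once if the scale is pressed hard (more than 20 N) (contact force between any of the fingers, the arm and scale above 20 N).
It fails at once if the robot touches the pan or the dish (contact force between any of the fingers, the arm and pan above 0.5 N or contact force between any of the fingers, the arm and dish above 0.5 N).
It fails at once if the scale is shoved, lifted (more than 12 mm) or tipped (distance of scale from where it was at the start of the episode above 0.012 m or angle between scale's own z axis and vertical above 0.08 rad).
It fails at once if the weight, the pearl box or the tweezers are moved or lifted (more than 15 mm) (distance of any of weight, pearl_box, tweezers from where it was at the start of the episode above 0.015 m).
It also fails if it takes over 38 s, if anything falls off the work surface, if the arm or the gripper's body presses on something with over 40 N, if the wrist force passes 120 N, or if a joint passes its speed limit or range.

## Working session

There is one attempt and no reset: what is moved stays moved. The work goes in short steps, Python scripts to look and compute and a tool call to move; the robot and the scene stay as the last step left them, time stands still between calls to the robot, and variables do not carry over. Pictures are saved under pics/ and viewed, at most 10 in all, crops included, and the job is handed in when it is done.

Besides the shell and the picture viewer there is one more tool, called after "Call:" as name(argument=value, ...) on one line, values as JSON. move_arm: Moves the arm, as the interface text tells. Its arguments: {"type":"object","properties":{"jaw":{"type":"array","items":{"type":"number"}},"dp":{"type":"array","items":{"type":"array","items":{"type":"number"}}},"turn":{"type":"array","items":{"type":"array","items":{"type":"number"}}},"force":{"type":"number"}},"required":["jaw","dp","turn"]}

```bash
mkdir -p pics
cat > h.py <<'E'
import numpy as np, cv2
from rig import observe, cams, ticket
def ray(cal,u,v):
    f=192/np.tan(np.radians(cal["vertical_fov"]/2))
    return np.array([(u-cal["cx"])/f,-(v-cal["cy"])/f,-1.0])
def world(name,u,v,depth,st=None):
    cal=cams.calibration(name); p=np.append(ray(cal,u,v)*depth,1)
    if name=="wrist":
        t=(np.array(cal["tool_from_camera"])@p)[:3]
        return np.array(st["position"])+np.array(st["tool_rot"])@t
    return (np.linalg.inv(np.array(cal["view"]))@p)[:3]
def find(name,qs,st=None,d=None):
    for q in qs:
        for r in cams.mark_of(name,q)[:1]:
            u,v=r["location"][0]*512,r["location"][1]*384
            w=d[max(0,int(v)-2):int(v)+3,max(0,int(u)-2):int(u)+3]; w=w[w>0]
            z=np.median(w) if w.size else 0
            print(name,q,round(r["p"],2),round(u,1),round(v,1),np.round(world(name,u,v,z,st),4))
E
python3 - <<'E'
from h import *
K=["power_face","units_face","cal_face","tare_face","scale","pan","dish","weight","pearl_box","tweezers"]
print(observe()); print(cams.calibration("top").keys())
ims=[]
for n in("top","side"):
    im,d=cams.get_image(n); find(n,K,None,d); cv2.imwrite(f"pics/{n}.png",im[:,:,::-1])
E
```

```text
{'time_s': 0.0, 'q': array([-8.52732687e+01,  2.18415079e+01,  7.43841970e+01,  8.07086585e-04,
        8.38570063e+01, -1.23356480e+01]), 'qvel': array([-0.00762541, -0.01150488, -0.05544758,  0.03677684, -0.13539852,
       -0.04807757]), 'joint_efforts': array([-5.91489024e-04, -4.48475003e+01, -2.31280607e+01, -2.25799768e-04,
        4.73146429e-03,  7.43715276e-06]), 'position': array([ 0.16135567, -0.52550336,  0.2307102 ]), 'tool_rot': array([[ 9.55986339e-01,  2.93411159e-01, -1.04998577e-04],
       [ 2.93411001e-01, -9.55985309e-01,  1.43982894e-03],
       [ 3.22084780e-04, -1.40726453e-03, -9.99998958e-01]]), 'ft_force': array([-0.33710596, -0.48540561,  0.79126662]), 'wrist_torque': array([ 0.02458371,  0.05652214, -0.03338992]), 'gripper_force': 0.0, 'grip_width': 0.08566097562992502}
dict_keys(['vertical_fov', 'cx', 'cy', 'view'])
top units_face 0.57 293.1 213.3 [ 0.5492 -0.024   0.0476]
top cal_face 0.62 312.2 216.1 [ 0.5428 -0.0677  0.0486]
top tare_face 0.68 335.2 221.8 [ 0.5297 -0.1202  0.0487]
top scale 0.94 307.7 174.3 [ 0.6369 -0.0553  0.0742]
top pan 0.76 316.8 149.8 [ 0.6916 -0.0755  0.0789]
top dish 0.95 319.5 153.1 [ 0.6843 -0.0816  0.0778]
top weight 0.66 369.0 219.0 [ 0.536  -0.2032  0.0248]
top pearl_box 0.78 237.6 167.0 [0.6595 0.1055 0.0257]
top tweezers 0.68 304.4 245.6 [ 0.472  -0.054   0.0017]
side power_face 0.39 289.1 177.1 [0.5562 0.0047 0.0474]
side units_face 0.47 297.0 165.8 [ 0.5574 -0.036   0.0469]
side cal_face 0.66 309.9 157.8 [ 0.5441 -0.0744  0.0463]
side tare_face 0.71 323.5 150.3 [ 0.5279 -0.1125  0.0463]
side scale 0.69 270.2 157.6 [ 0.6198 -0.0256  0.0521]
side pan 0.81 256.5 132.8 [ 0.6748 -0.06    0.0769]
side weight 0.53 337.5 138.2 [ 0.528  -0.2008  0.0171]
side pearl_box 0.71 223.7 205.3 [0.6479 0.1269 0.0248]
side tweezers 0.75 333.0 192.6 [ 0.4672 -0.0396  0.0034]
```

View pics/top.png

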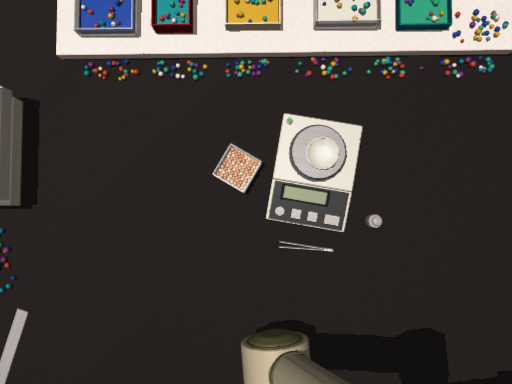

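Run:
```python
from h import *
print(np.round(cams.calibration("wrist")["tool_from_camera"],3), cams.calibration("wrist")["vertical_fov"])
st=observe();R=st["tool_rot"]
print(R.T@(np.array([0.48,-0.08,0.25])-st["position"])*100)
```

```text
[[-0.     0.96   0.281  0.071]
 [ 1.     0.     0.001  0.   ]
 [ 0.001  0.281 -0.96  -0.142]
 [ 0.     0.     0.     1.   ]] 68.57750780347162
[ 43.54005816 -33.2668518   -1.86783035]
```

Call:
move_arm(jaw=[0,0,0,0,0,0,0,0,0,0,0,0], dp=[[1.5,-1.1,0],[2.9,-2.2,0],[2.9,-2.2,0],[2.9,-2.2,0],[2.9,-2.2,0],[2.9,-2.2,0],[2.9,-2.2,0],[2.9,-2.2,0],[2.9,-2.2,0],[2.9,-2.2,0],[2.9,-2.2,0],[2.9,-2.2,0]], turn=[[0,0,0],[0,0,0],[0,0,0],[0,0,0],[0,0,0],[0,0,0],[0,0,0],[0,0,0],[0,0,0],[0,0,0],[0,0,0],[0,0,0]])

```text
time_s: 2.1
position: [0.4072, -0.1843, 0.2316]
tool_rot: [[0.956, 0.293, 0.0], [0.293, -0.956, -0.0], [0.0, 0.001, -1.0]]
ft_force: [0.2, -1.3, 0.3]
grip_width: -0.0
gripper_force: 0.0
```

Call:
move_arm(jaw=[0,0,0,0,0,0,0,0,0,0], dp=[[2.9,-2.2,0],[2.9,-2.2,0],[2.0,-1.5,0],[1.0,-0.8,0],[0,0,0],[0,0,0],[0,0,0],[0,0,0],[0,0,0],[0,0,0]], turn=[[0,0,0],[0,0,0],[0,0,0],[0,0,0],[0,0,0.11],[0,0,0.11],[0,0,0.11],[0,0,0.11],[0,0,0],[0,0,0]])

```text
time_s: 2.93
position: [0.4709, -0.096, 0.2314]
tool_rot: [[0.99, -0.138, 0.0], [-0.138, -0.99, -0.0], [0.0, 0.0, -1.0]]
ft_force: [0.7, -0.6, -0.7]
grip_width: 0.0001
gripper_force: 0.0
```

Run:
```python
from h import *
K=["power_face","units_face","cal_face","tare_face","pan"]
st=observe(); print(st["time_s"],st["position"],st["tool_rot"],st["ft_force"],st["grip_width"])
im,d=cams.get_image("wrist"); find("wrist",K,st,d); cv2.imwrite("pics/w1.png",im[:,:,::-1])
np.savez("w1.npz",d=d,p=st["position"],R=st["tool_rot"],im=im)
```

```text
2.9333 [ 0.47092263 -0.09604295  0.23135932] [[ 9.90366598e-01 -1.38470191e-01  8.91426791e-05]
 [-1.38470188e-01 -9.90366601e-01 -4.16626226e-05]
 [ 9.40529634e-05  2.89176663e-05 -9.99999995e-01]] [ 0.68638525 -0.6492656  -0.71014616] 0.00013994062079133491
wrist power_face 0.64 147.0 106.8 [0.5555 0.0094 0.0468]
wrist units_face 0.57 186.2 107.1 [ 0.5491 -0.0338  0.0466]
wrist cal_face 0.59 218.9 109.3 [ 0.5417 -0.0694  0.0465]
wrist tare_face 0.75 256.7 110.3 [ 0.5348 -0.1112  0.0464]
```

View pics/w1.png

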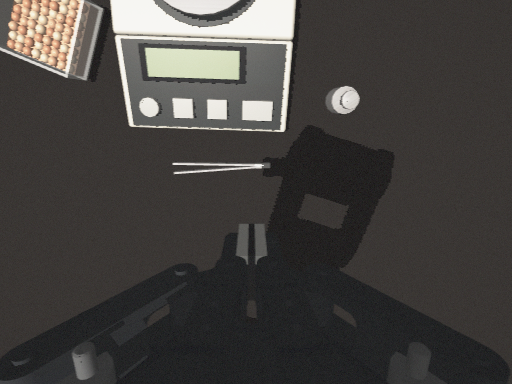

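The picture shows the keys at (149,107), (183,108), (217,110) and (257,111), with the tweezers at (220,167) in front. I'll refine the key centres by blob.

```bash
cat >> h.py <<'E'
from scipy.optimize import least_squares
def keys(im,d,st,guess):
    g=cv2.cvtColor(im,cv2.COLOR_RGB2GRAY); _,b=cv2.threshold(g,120,255,0)
    n,l,s,c=cv2.connectedComponentsWithStats(b,connectivity=4)
    P=[]
    for u,v in guess:
        k=l[int(v),int(u)]; m=l==k
        P.append(world("wrist",*c[k],np.median(d[m&(d>0)]),st)); print(c[k].round(1),s[k],P[-1].round(4))
    P=np.array(P); Y=np.array([63,25,-13,-58])/1000
    f=lambda x:np.r_[P[:,0]-(x[0]-np.sin(x[2])*Y),P[:,1]-(x[1]+np.cos(x[2])*Y)]
    r=least_squares(f,[.55,-.06,-.14]); x=r.x
    print("fit",x,"res mm",(r.fun*1000).round(1),"z",P[:,2].mean())
    return x,P
E
python3 - <<'E'
from h import *
z=np.load("w1.npz"); st=dict(position=z["p"],tool_rot=z["R"])
x,P=keys(z["im"],z["d"],st,[(149,107),(183,108),(217,110),(257,111)])
print(np.degrees(x[2]))
a=x[2]; t=np.radians(10)
sx=np.array([np.cos(a),np.sin(a),0]); sy=np.array([-np.sin(a),np.cos(a),0]); n=np.array([0,0,1])*np.cos(t)-sx*np.sin(t)
Rt=np.c_[np.cross(-sy,-n),-sy,-n]
from scipy.spatial.transform import Rotation as Ro
print("Rt",Rt.round(3),"turn",Ro.from_matrix(z["R"].T@Rt).as_rotvec())
for y in(.063,.025,-.058):
    F=np.array([x[0],x[1],P[:,2].mean()])+y*sy
    print(F.round(4),"20mm above, in Rt axes cm:",(Rt.T@(F+.03*n-z["p"])*100).round(2), "in current",(z["R"].T@(F+.03*n-z["p"])*100).round(2))
E
```

```text
[148.4 106.7] [139  97  20  20 317] [0.5554 0.008  0.0461]
[182.4 107.5] [172  97  22  22 410] [ 0.5493 -0.0294  0.0461]
[216.6 108.7] [206  99  21  21 409] [ 0.5427 -0.0669  0.046 ]
[256.8 110.1] [242 100  31  21 622] [ 0.535  -0.1113  0.0462]
fit [ 0.54487141 -0.05407909 -0.16976377] res mm [-0.1  0.2  0.  -0.1  0.   0.1 -0.  -0. ] z 0.046123871590348677
-9.726747268756785
Rt [[ 0.971 -0.169  0.171]
 [-0.166 -0.986 -0.029]
 [ 0.174 -0.    -0.985]] turn [-0.00266453  0.17442458  0.03077122]
[0.5555 0.008  0.0461] 20mm above, in Rt axes cm: [  3.26 -11.69  16.38] in current [  6.41 -11.49  15.57]
[ 0.5491 -0.0294  0.0461] 20mm above, in Rt axes cm: [ 3.26 -7.89 16.38] in current [ 6.3  -7.7  15.57]
[ 0.5351 -0.1112  0.0461] 20mm above, in Rt axes cm: [ 3.26  0.41 16.38] in current [ 6.04  0.6  15.57]
```

Call:
move_arm(jaw=[0,0,0,0,0,0,0,0,0,0], dp=[[0,0,0],[0,0,0],[0.5,-2,1.5],[0.5,-2,2.5],[0.5,-2,3],[0.5,-2,3],[0.5,-2,3],[0.5,-1,2],[0.26,-0.69,1.38],[0,0,0]], turn=[[-0.001,0.087,0.015],[-0.001,0.087,0.015],[0,0,0],[0,0,0],[0,0,0],[0,0,0],[0,0,0],[0,0,0],[0,0,0],[0,0,0]])

```text
time_s: 4.07
position: [0.5501, 0.0101, 0.073]
tool_rot: [[0.971, -0.169, 0.166], [-0.167, -0.986, -0.028], [0.169, -0.001, -0.986]]
ft_force: [-0.4, 0.2, 0.2]
grip_width: 0.0002
gripper_force: 0.0
```

```bash
cat > near.py <<'E'
from h import *
x=np.array([0.54487141,-0.05407909,-0.16976377]); a=x[2];t=np.radians(10)
sx=np.array([np.cos(a),np.sin(a),0]); sy=np.array([-np.sin(a),np.cos(a),0]); n=np.array([0,0,1])*np.cos(t)-sx*np.sin(t)
st=observe()
for k,y in dict(power=.063,units=.025,tare=-.058).items():
    F=np.array([x[0],x[1],.0461])+y*sy
    print(k,"TCP to face, tool axes cm",(st["tool_rot"].T@(F-st["position"])*100).round(2))
print(st["ft_force"],"z err",st["tool_rot"][:,2]+n)
E
python3 - <<'E'
from near import *
im,d=cams.get_image("wrist"); find("wrist",["power_face","units_face","cal_face","tare_face"],st,d); cv2.imwrite("pics/w2.png",im[:,:,::-1])
E
```

```text
power TCP to face, tool axes cm [0.11 0.11 2.75]
units TCP to face, tool axes cm [0.11 3.91 2.74]
tare TCP to face, tool axes cm [ 0.11 12.21  2.74]
[-0.42490409  0.22325553  0.17159581] z err [-0.00478582  0.00153123 -0.00086416]
wrist power_face 0.78 252.9 218.6 [0.555  0.0081 0.0464]
wrist units_face 0.9 312.7 218.5 [ 0.5485 -0.0299  0.0463]
wrist cal_face 0.8 369.0 219.3 [ 0.5417 -0.0658  0.046 ]
wrist tare_face 0.92 438.8 220.2 [ 0.5334 -0.1103  0.0458]
```

View pics/w2.png

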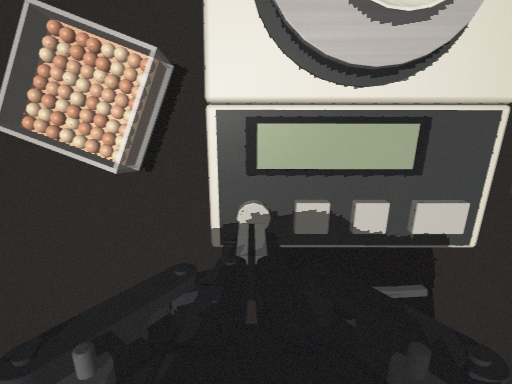

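The view agrees with the fit within 1 mm: the fingertip is at (252,235), just in front of the power key at (253,217). I'll descend next.

Call:
move_arm(jaw=[0,0,0,0], dp=[[0.1,0.1,1.2],[0,0,1.1],[0,0,0.2],[0,0,0]], turn=[[0,0,0],[0,0,0],[0,0,0],[0,0,0]])

```text
time_s: 4.65
position: [0.5552, 0.0068, 0.0508]
tool_rot: [[0.97, -0.172, 0.169], [-0.169, -0.985, -0.029], [0.172, -0.001, -0.985]]
ft_force: [-0.2, -0.5, 0.1]
grip_width: -0.0
gripper_force: 0.0
```

```bash
python3 near.py
```

```text
power TCP to face, tool axes cm [-0.07 -0.13  0.47]
units TCP to face, tool axes cm [-0.06  3.67  0.47]
tare TCP to face, tool axes cm [-0.04 11.97  0.47]
[-0.15587139 -0.52293072  0.09743889] z err [-0.00169185  0.0004438  -0.00030565]
```

Call:
move_arm(jaw=[0,0], dp=[[0,-0.1,0.3],[0,0,0]], turn=[[0,0,0],[0,0,0]])

```text
time_s: 4.82
position: [0.5563, 0.008, 0.0483]
tool_rot: [[0.97, -0.171, 0.171], [-0.169, -0.985, -0.029], [0.173, -0.001, -0.985]]
ft_force: [-0.1, 0.7, -0.1]
grip_width: -0.0006
gripper_force: 0.0
```

Call:
move_arm(jaw=[0,0], dp=[[0,0,0.15],[0,0,0]], turn=[[0,0,0],[0,0,0]])

```text
time_s: 4.98
position: [0.5567, 0.0079, 0.047]
tool_rot: [[0.97, -0.171, 0.171], [-0.169, -0.985, -0.029], [0.174, -0.001, -0.985]]
ft_force: [0.4, -0.5, 0.9]
grip_width: 0.0
gripper_force: 0.8
```

```bash
python3 near.py
```

```text
power TCP to face, tool axes cm [-0.13  0.    0.07]
units TCP to face, tool axes cm [-0.12  3.8   0.07]
tare TCP to face, tool axes cm [-0.1  12.1   0.07]
[ 0.38584741 -0.47551074  0.92077822] z err [9.58492209e-05 2.24157803e-04 1.00103345e-05]
```

Call:
move_arm(jaw=[0,0], dp=[[0,0,0.15],[0,0,0]], turn=[[0,0,0],[0,0,0]])

```text
time_s: 5.15
position: [0.557, 0.0078, 0.0455]
tool_rot: [[0.97, -0.171, 0.171], [-0.169, -0.985, -0.029], [0.174, -0.001, -0.985]]
ft_force: [-0.9, -0.4, 2.9]
grip_width: 0.0002
gripper_force: 1.4
```

Call:
move_arm(jaw=[0,0], dp=[[0,0,0.1],[0,0,0]], turn=[[0,0,0],[0,0,0]])

```text
time_s: 5.32
position: [0.5572, 0.0078, 0.0445]
tool_rot: [[0.97, -0.171, 0.171], [-0.169, -0.985, -0.029], [0.174, -0.001, -0.985]]
ft_force: [-0.7, 1.2, 4.3]
grip_width: 0.0001
gripper_force: 1.8
```

Call:
move_arm(jaw=[0,0,0], dp=[[0,0,0.06],[0,0,0],[0,0,0]], turn=[[0,0,0],[0,0,0],[0,0,0]])

```text
time_s: 5.57
position: [0.5573, 0.0078, 0.0439]
tool_rot: [[0.97, -0.171, 0.171], [-0.169, -0.985, -0.029], [0.174, -0.001, -0.985]]
ft_force: [0.3, 1.4, 3.5]
grip_width: 0.0
gripper_force: 2.0
```

```bash
python3 near.py
```

```text
power TCP to face, tool axes cm [-0.14  0.01 -0.24]
units TCP to face, tool axes cm [-0.13  3.8  -0.24]
tare TCP to face, tool axes cm [-0.11 12.1  -0.25]
[0.33843737 1.35526521 3.48361542] z err [6.12663911e-05 2.35126827e-04 3.67309145e-06]
```

Fingertip force readings follow the spring law: about 3 to 3.5 mm down, so the power key is pressed. I'll release and move to the units key.

Call:
move_arm(jaw=[0,0,0,0,0,0,0,0,0], dp=[[0,0,-1],[0,0,-1],[-0.1,1.9,0],[0,1.9,0],[0,0,0],[0,0,0],[0,0,0.8],[0,0,0.5],[0,0,0]], turn=[[0,0,0],[0,0,0],[0,0,0],[0,0,0],[0,0,0],[0,0,0],[0,0,0],[0,0,0],[0,0,0]])

```text
time_s: 6.32
position: [0.5479, -0.0285, 0.0491]
tool_rot: [[0.971, -0.171, 0.168], [-0.168, -0.985, -0.028], [0.171, -0.001, -0.985]]
ft_force: [-1.1, 0.2, -1.1]
grip_width: -0.0
gripper_force: 0.0
```

```bash
python3 near.py
python3 - <<'E'
from near import *
im,d=cams.get_image("wrist"); find("wrist",["power_face","units_face","cal_face","tare_face"],st,d); cv2.imwrite("pics/w3.png",im[:,:,::-1])
E
```

```text
power TCP to face, tool axes cm [ 0.07 -3.73  0.32]
units TCP to face, tool axes cm [0.08 0.07 0.32]
tare TCP to face, tool axes cm [0.09 8.37 0.32]
[-1.10653688  0.15578887 -1.09423698] z err [-0.00265753  0.00110358 -0.00049041]
power TCP to face, tool axes cm [ 0.07 -3.73  0.32]
units TCP to face, tool axes cm [0.08 0.07 0.32]
tare TCP to face, tool axes cm [0.09 8.37 0.32]
[-1.10653688  0.15578887 -1.09423698] z err [-0.00265753  0.00110358 -0.00049041]
wrist power_face 0.81 182.1 238.9 [0.5535 0.01   0.0462]
wrist units_face 0.8 255.6 237.1 [ 0.5543 -0.0319  0.0696]
wrist cal_face 0.96 319.4 235.2 [ 0.5424 -0.0666  0.0463]
wrist tare_face 0.59 399.6 234.0 [ 0.5355 -0.111   0.0464]
```

View pics/w3.png

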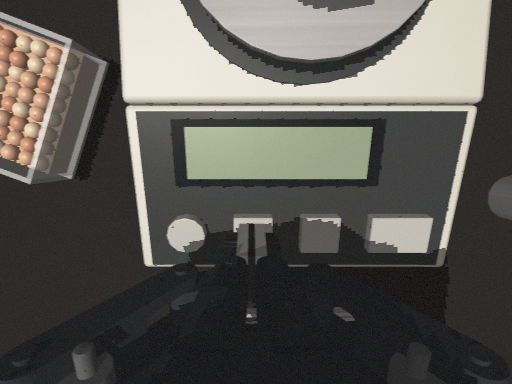

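The fingertip sits over the units key at (253,235), with the power key up at (187,234) and nothing displaced. I'll press now.

Call:
move_arm(jaw=[0,0,0,0], dp=[[0,0,0.4],[0,0,0.2],[0,0,0.05],[0,0,0]], turn=[[0,0,0],[0,0,0],[0,0,0],[0,0,0]])

```text
time_s: 6.9
position: [0.5498, -0.0295, 0.0442]
tool_rot: [[0.97, -0.171, 0.171], [-0.169, -0.985, -0.029], [0.174, -0.001, -0.985]]
ft_force: [1.4, 1.3, 3.9]
grip_width: -0.0
gripper_force: 1.8
```

Call:
move_arm(jaw=[0,0], dp=[[0,0,0],[0,0,0]], turn=[[0,0,0],[0,0,0]])

```text
time_s: 7.07
position: [0.5498, -0.0295, 0.0444]
tool_rot: [[0.97, -0.171, 0.172], [-0.169, -0.985, -0.029], [0.174, -0.001, -0.985]]
ft_force: [1.3, 0.9, 3.6]
grip_width: -0.0001
gripper_force: 1.8
```

Call:
move_arm(jaw=[0,0,0,0,0,0,0,0,0,0,0], dp=[[0,0,-1],[0,0,-1],[0,0,0],[0,2.3,0],[0,3,0],[0,3,0],[0,0,0],[0,0,0],[0,0,0.8],[0,0,0.5],[0,0,0]], turn=[[0,0,0],[0,0,0],[0,0,0],[0,0,0],[0,0,0],[0,0,0],[0,0,0],[0,0,0],[0,0,0],[0,0,0],[0,0,0]])

```text
time_s: 7.98
position: [0.5336, -0.1099, 0.0495]
tool_rot: [[0.971, -0.17, 0.169], [-0.168, -0.985, -0.028], [0.171, -0.001, -0.985]]
ft_force: [-0.2, 0.2, 0.3]
grip_width: -0.0004
gripper_force: 0.0
```

Run:
```python
from near import *
im,d=cams.get_image("wrist"); cv2.imwrite("pics/w4.png",im[:,:,::-1])
```

```text
power TCP to face, tool axes cm [  0.09 -11.99   0.38]
units TCP to face, tool axes cm [ 0.09 -8.19  0.38]
tare TCP to face, tool axes cm [0.1  0.11 0.37]
[-0.17550498  0.22865161  0.27171257] z err [-0.00261662  0.00155488 -0.00049624]
```

View pics/w4.png

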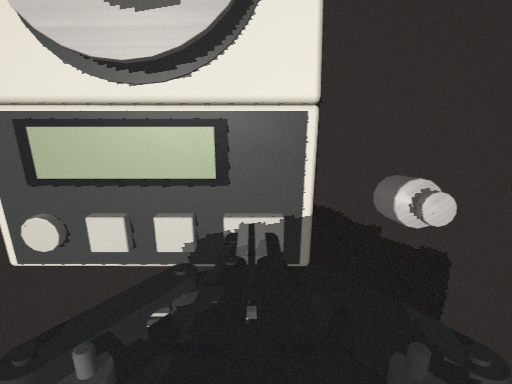

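The fingertip is over the tare key at (253,235), with the other keys up and the weight at (415,203) clear.

Call:
move_arm(jaw=[0,0,0,0,0], dp=[[0,0,0.4],[0,0,0.2],[0,0,0.07],[0,0,0],[0,0,0]], turn=[[0,0,0],[0,0,0],[0,0,0],[0,0,0],[0,0,0]])

```text
time_s: 8.45
position: [0.5353, -0.1111, 0.0445]
tool_rot: [[0.97, -0.171, 0.171], [-0.169, -0.985, -0.029], [0.173, -0.001, -0.985]]
ft_force: [-1.0, 1.9, 2.9]
grip_width: -0.0
gripper_force: 1.7
```

Call:
move_arm(jaw=[0,0,0], dp=[[0,0,0.05],[0,0,0],[0,0,0]], turn=[[0,0,0],[0,0,0],[0,0,0]])

```text
time_s: 8.7
position: [0.5354, -0.1113, 0.044]
tool_rot: [[0.97, -0.171, 0.171], [-0.169, -0.985, -0.029], [0.173, -0.001, -0.985]]
ft_force: [-0.1, 3.8, 3.7]
grip_width: 0.0002
gripper_force: 1.9
```

Call:
move_arm(jaw=[0,0,0,0,0,0,0,0], dp=[[0,0,-1],[0,0,-2],[0,0,-3],[0,0,-3],[0,0,-3],[0,0,-2],[0,0,0],[0,0,0]], turn=[[0,0,0],[0,0,0],[0,0,0],[0,0,0],[0,0,0],[0,0,0],[0,0,0],[0,0,0]])

```text
time_s: 9.37
position: [0.5113, -0.1075, 0.1828]
tool_rot: [[0.97, -0.172, 0.172], [-0.169, -0.985, -0.03], [0.175, 0.0, -0.985]]
ft_force: [-0.3, 0.3, -0.2]
grip_width: 0.0001
gripper_force: 0.0
```

Run:
```python
from h import *
K=["power_face","units_face","cal_face","tare_face","weight","pearl_box","tweezers","dish"]
st=observe(); im,d=cams.get_image("top"); find("top",K,None,d); cv2.imwrite("pics/t2.png",im[:,:,::-1])
im,d=cams.get_image("wrist"); find("wrist",K[:4],st,d); cv2.imwrite("pics/w5.png",im[:,:,::-1])
```

```text
top power_face 0.48 283.6 211.0 [ 0.5546 -0.0022  0.0467]
top units_face 0.6 294.4 211.8 [ 0.5527 -0.0269  0.0482]
top cal_face 0.56 313.1 216.7 [ 0.5415 -0.0697  0.0487]
top tare_face 0.71 335.4 220.3 [ 0.5332 -0.1208  0.0479]
top weight 0.58 371.2 220.0 [ 0.5337 -0.2061  0.0335]
top pearl_box 0.89 235.6 168.4 [0.656  0.1101 0.0271]
top tweezers 0.41 305.9 249.0 [ 0.4641 -0.0574  0.004 ]
top dish 0.76 320.4 154.9 [ 0.6802 -0.0837  0.0775]
wrist power_face 0.86 130.7 180.1 [0.5533 0.0104 0.0472]
wrist units_face 0.8 171.3 178.2 [ 0.548  -0.0311  0.0477]
wrist cal_face 0.77 207.6 177.6 [ 0.5423 -0.0679  0.0482]
wrist tare_face 0.71 250.6 177.8 [ 0.5346 -0.111   0.0481]
```

View pics/w5.png

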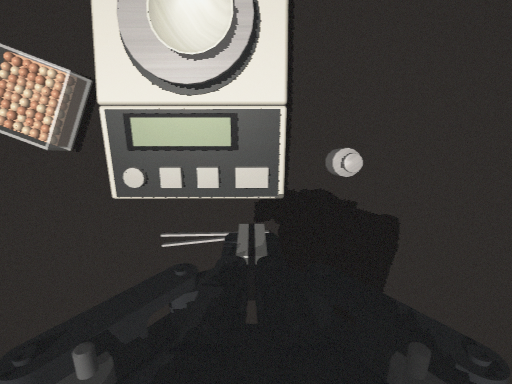

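All four keys are up (row at about y=178), nothing has moved, and the hand is clear at z 0.18.

```bash
python3 -c "
from rig import ticket; print(ticket.close_job())"
```

```text
the job is handed in; nothing more can be done
None
```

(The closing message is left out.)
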